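Clear the turntable and set up the clay beaker

ROBOT

A 6-joint arm with a two-finger parallel gripper is mounted at the origin on the work surface. World frame = base frame: x ahead of the robot, y to its left, z up, the work surface at z = 0. Lengths are in m, angles in degrees, forces in N, time in s.
With the tool pointing down it reaches from about 0.35 to 0.925 m from the base axis. Payload 6.4 kg.
Tool frame: the origin (TCP) lies on the centre line of the jaws, within the pads' length; the fingertips stand 11 mm ahead of it and the grasp point (between the pads) lies 8 mm behind it; x points along the fingers, y is the direction in which the jaws open and shut, and the axes are right-handed (so a half turn about x gives the same grasp; the last joint's range is limited). The gripper opens to 85 mm and grips with 20 to 120 N. Pads are 22 mm wide; open, the fingers measure 114 mm over their backs; the gripper's body (76 mm by 85 mm) begins 54 mm behind the grasp point. The pads swing forward as they close: fully open they stand 13 mm farther back than shut.
Start: joints at [66.228, 14.043, 89.255, -0, 76.702, -9.975], TCP at [0.155, 0.631, 0.242] pointing down, gripper open.
Joint ranges: [-179.41, 179.41], [-58.25, 129.5], [7.25, 145.43], [-54.29, 234.29], [11.92, 165.04], [-157.13, 157.13]. Speed limits (degrees/s): [147.25, 147.25, 180, 180, 180, 180].

INTERFACE

Orientations are given as a 3x3 rotation matrix whose columns are the frame's x, y, z axes.
In Python, from workcell import r gives the robot as it stands.
- The arm moves only by the shell command python3 -m handwheel 'ROWS' [FORCE]. ROWS is JSON, a list that holds one entry, the list of rows, each a list of 5 numbers: the closure, from 0 (fully open) to 1 (shut), then the shift along the tool's x, y, z in units of 50 mm (1.0 is 50 mm), then the turn about the tool's x in rad. In form: [[[jaw, dx, dy, dz, turn], ...]]. A call has exactly 10 rows; each row is the pose to reach, as a shift and turn from the pose commanded when the call began, along the tool's axes at that moment; what a row does not reach only later rows make up. A row lasts 1/8 s, in which the tool goes at most 62.5 mm and 10.7 degrees, less where a joint would pass 70% of its speed; a pose out of reach is approached as far as the arm can. A call with a gripper value outside its range is refused whole. The fingers move at their own pace and stop on an object; FORCE is the grip in N (left out, the last holds). Time passes only in rows, so rows that repeat a pose let the fingers close, or fill a call up. It gives the time, the measured TCP pose, the force and the opening at its end, in the units of the state.
- r.get_obs(): the state, without advancing time (a new reading comes with each control period).
- r.grab_frame(name): name is "scene" or "top"; returns a dict with "frame" (384x512x3 uint8, red, green, blue), "fov_y" (degrees; the focal length in pixels is half the picture's height over the tangent of half this angle, whatever the lens; pixels are square), "cx", "cy" (the principal point, pixels), "rvec" (rotation vector, rad) and "tvec" (3), from world to camera coordinates, as OpenCV has them. Camera axes: x right, y down, z forward; pixel columns grow to the right and rows downward; lengths in m; the calibration is good to about 2 mm. A picture is of the moment at which its call begins. There is no depth.
- r.hand_in(): hands the job in, once; it reports no verdict.
Trained networks look in a picture, given as the dict that the camera call returned (one of the last four; its "shot" number tells which), for a name from the list of things; names that differ only in an ending like _2 or _b are one class to them, and where a whole thing is asked for, a point or a joint stands for the part that bears it (a point fixed in the world has none). Each returns a list of dicts, best first, with "conf" (0 to 1); they miss things now and then, are a little off and sometimes report something else, mostly with a low value. They report only what shows in the picture. A call takes as long as a camera call. They do not tell look-alikes from the thing itself.
- r.recognise(picture, name): "pixel" ([row, column] in pixels, amid what is visible of it).
- r.cut_out(picture, name): "mask" (384x512 bool, what is visible of it) and "pixel" ([row, column] in pixels, amid what is visible of it).
- r.tip_of(picture, name): "pixel" ([row, column] in pixels: a listed point, or the origin of a listed thing).
The state is a dict: "time": time; "q": joint angles; "joint_vel": joint speeds; "effort": joint torques, N m; "tool_pos": TCP position; "ee_rot": TCP orientation; "force": force on the tool from outside, world axes, zero at the start; "ft_torque": the same for the moment, N m; "gripper_width": finger opening in m.
Only numpy, scipy, OpenCV 4.12 (cv2) and the standard library are available. Lean on these libraries where they do the work, as an engineer would, in place of code of your own. Each camera call takes 0.05 s, during which the arm holds its last target.

TASK

A wooden paddle has been left lying on the pottery turntable. First lay it flat in the grey tool tray, then take the unglazed clay beaker and set it down gently (do not drop it), upright in the middle of the turntable, ready to be decorated. Leave the blue beaker, the glaze jar and the bowl where they stand.

Things in the scene. Friction and masses are not known exactly. Their poses are not given: they have to be found in the camera images.
- paddle: Flat wooden clay-beating paddle (the obstacle), mid-brown, lying flat on the turntable's head. 14 mm thick, 220 mm long: a blade 130 mm long and 50 mm wide, and a handle 24 mm wide. Origin on the underside, on the centre line, at its balance point, 35 mm from the blade's handle end: blade from x = -35 to +95 mm, handle from x = -125 to -35 mm. x runs along the paddle from handle to blade, y across its width, z up. About 0.12 kg, loose.
- tray: Dark grey open plastic tool tray, empty, fixed to the table. Outside 310 mm (its x) by 190 mm (its y) and 30 mm high; walls and floor 5 mm thick. Origin at the centre of its underside.
- tray_in (a point): Centre of the tray's inner floor, 5 mm above the table; axes as the tray's: x along its length, y across, z up. The inside is 300 x 180 mm and 25 mm deep.
- wheel_top (a point): Centre of the upper face of the turntable (banding wheel): a round aluminium head 190 mm across, flat, with thin dark rings round its centre (66 and 36 mm radius), 60 mm above the table. Fixed to the table, its head does not turn. z up.
- clay_beaker: Unglazed pale buff (grey-beige) clay beaker, a plain straight cylinder open at the top, 58 mm outside diameter, 100 mm high, wall 4 mm, about 0.2 kg, standing upright on the table. Origin at the centre of its underside, z up along its axis; its yaw means nothing.
- blue_beaker: Bystander: a beaker of the same shape and size as the clay one (58 mm diameter, 100 mm high), but glazed blue. Origin at the centre of its underside.
- glaze_jar: Bystander: closed green jar with a white cap and a paper label, 58 mm diameter, 85 mm high. Origin at the centre of its underside.
- bowl: Bystander: small terracotta bowl, 88 mm across the rim, 48 mm high. Origin at the centre of its underside.
Things that resemble listed ones, but are neither listed nor needed, are in the scene too. What is shaped like the clay_beaker but yellow is not meant.

How it is judged (in metres and radians):
On the way, in this order (a step that is already met when the one before it is completed fails the run):
1. the paddle lies flat in the tray, let go (x of paddle in the frame of tray_in between -0.06 and 0.06 m and y of paddle in the frame of tray_in between -0.07 and 0.07 m and z of paddle in the frame of tray_in between -0.006 and 0.009 m and angle between paddle's own z axis and vertical below 0.1 rad and linear speed of paddle below 0.02 m/s and contact force between the fingers and paddle below 0.1 N), for 0.2 s.
2. the clay beaker stands upright in the middle of the turntable, let go (horizontal distance between clay_beaker and wheel_top below 0.02 m and z of clay_beaker in the frame of wheel_top between -0.006 and 0.006 m and angle between clay_beaker's own z axis and vertical below 0.1 rad and linear speed of clay_beaker below 0.02 m/s and contact force between the fingers and clay_beaker below 0.1 N), for 0.2 s.
At the end, for the whole second after the job is handed in: The paddle lies flat on the tray's floor (origin within 60 mm of the tray's centre along it and 70 mm across it, 9 mm in height, tilt under 0.1 rad), the clay beaker stands on the turntable's head within 20 mm of its centre (6 mm in height, tilt under 0.1 rad), both let go and at rest (all of step 1 and all of step 2); the robot touches nothing.
It fails at once if the blue beaker is moved more than 20 mm (distance of blue_beaker from where it was at the start of the episode above 0.02 m).
It fails at once if the glaze jar is moved more than 20 mm (distance of glaze_jar from where it was at the start of the episode above 0.02 m).
It fails at once if the bowl is moved more than 20 mm (distance of bowl from where it was at the start of the episode above 0.02 m).
It fails at once if the clay beaker is dropped (falls freely by 20 mm or more) (linear speed of clay_beaker above 0.6 m/s and contact force between the fingers and clay_beaker below 0.05 N).
It also fails if it takes over 64 s, if anything falls off the work surface, if the arm or the gripper's body presses on something with over 40 N, if the wrist force passes 120 N, or if a joint passes its speed limit or range.

## Working session

There is one attempt and no reset: what is moved stays moved. The work goes in short steps, Python scripts to look and compute and a shell command to move; the robot and the scene stay as the last step left them, time stands still between calls to the robot, and variables do not carry over. Pictures are saved under pics/ and viewed, and the job is handed in when it is done.

```bash
mkdir -p pics; ls; cat > h.py <<'E'
import numpy as np, cv2
from workcell import r
def grab(n,fn=None):
    p=r.grab_frame(n)
    if fn: cv2.imwrite('pics/'+fn, p["frame"][:,:,::-1])
    return p
def cam(p):
    f=p["frame"].shape[0]/2/np.tan(np.radians(p["fov_y"])/2)
    R=cv2.Rodrigues(np.array(p["rvec"],float))[0]; t=np.array(p["tvec"],float).ravel()
    return f,R,t
def ray(p,px,z):
    f,R,t=cam(p); row,col=px
    d=R.T@np.array([(col-p["cx"])/f,(row-p["cy"])/f,1]); o=-R.T@t
    return o+d*(z-o[2])/d[2]
def proj(p,X):
    f,R,t=cam(p); c=R@np.array(X)+t
    return np.array([p["cy"]+f*c[1]/c[2],p["cx"]+f*c[0]/c[2]])
E
python3 - <<'E'
from h import *
o=r.get_obs(); print(o["time"],o["tool_pos"],o["ee_rot"],o["gripper_width"],o["force"])
for n in("scene","top"):
    p=grab(n,n+"0.png"); f,R,t=cam(p); print(n,f,p["cx"],p["cy"],{k:v for k,v in p.items() if k!="frame"},-R.T@t)
    for k in("paddle","tray","clay_beaker","blue_beaker","glaze_jar","bowl"):
        print(k,[(d["pixel"],round(d["conf"],2)) for d in r.tip_of(p,k)])
    for k in("wheel_top","tray_in"): print(k,[(d["pixel"],round(d["conf"],2)) for d in r.tip_of(p,k)])
E
```

```text
pics
0.0 [0.15477487 0.63074548 0.2411473 ] [[-8.10717143e-04  2.38499821e-01  9.71142203e-01]
 [-1.79542621e-03  9.71140610e-01 -2.38500928e-01]
 [-9.99998060e-01 -1.93697095e-03 -3.59111512e-04]] 0.08560860845654604 [-0.14210073 -0.70414867  0.44251866]
scene 425.5994652703774 253.86922071307575 193.608790985051 {'fov_y': 48.562974158650476, 'cx': 253.86922071307575, 'cy': 193.608790985051, 'rvec': array([ 2.14967203,  0.70232286, -0.34209799]), 'tvec': array([-0.35992026, -0.1929707 ,  1.82368422]), 'shot': 1} [ 1.20788979 -1.03777353  0.97807607]
paddle [([179.1, 273.5], 0.82)]
tray [([149.2, 299.9], 0.91), ([148.9, 302.3], 0.38)]
clay_beaker [([293.6, 155.9], 0.92), ([253.7, 224.4], 0.55)]
blue_beaker [([231.2, 252.5], 0.85)]
glaze_jar [([236.6, 188.9], 0.94)]
bowl [([214.6, 218.7], 0.71)]
wheel_top [([178.1, 273.4], 0.86)]
tray_in [([149.6, 303.6], 0.96)]
top 444.4274377230964 249.69607351286277 190.74071325187705 {'fov_y': 46.73028534714527, 'cx': 249.69607351286277, 'cy': 190.74071325187705, 'rvec': array([ 2.19198961, -2.12825787,  0.18242879]), 'tvec': array([-0.16139178,  0.52599485,  1.4166833 ]), 'shot': 2} [ 0.32453104 -0.10961693  1.48066647]
paddle [([186.1, 202.4], 0.56), ([204.0, 104.9], 0.27)]
tray [([200.7, 106.3], 0.77)]
clay_beaker [([182.8, 307.1], 0.84), ([194.5, 382.7], 0.77)]
blue_beaker [([176.1, 269.3], 0.74)]
glaze_jar [([222.4, 311.0], 0.72)]
bowl [([216.7, 268.3], 0.91), ([189.3, 203.7], 0.27)]
wheel_top [([185.4, 198.8], 0.98), ([207.1, 107.7], 0.27)]
tray_in [([207.8, 105.7], 0.71), ([184.5, 199.2], 0.42)]
```

View pics/scene0.png

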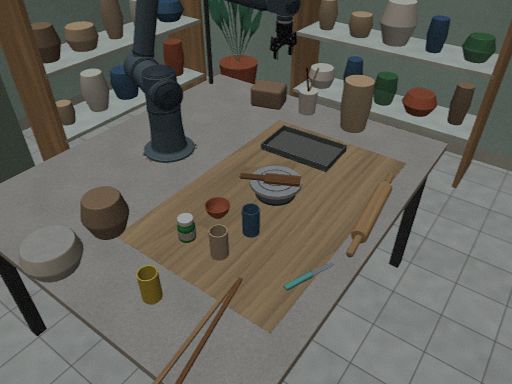

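View pics/top0.png

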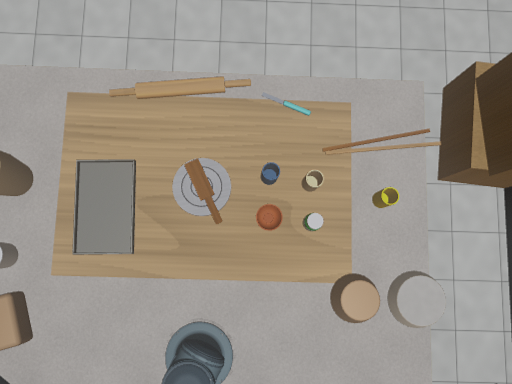

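The scene picture shows the paddle across the turntable at (180,272), the tray at (147,304) and the clay beaker at (242,219). Around the clay beaker stand the blue beaker (220,251), the jar (228,187) and the bowl (208,218). The yellow lookalike is at (285,150). In the top view the paddle blade points up and to the left at (165,193), and its handle end is near (222,218).

```bash
cat > m.py <<'E'
from h import *
from scipy.optimize import least_squares
ps={n:grab(n) for n in("scene","top")}
# paddle mask
for n,p in ps.items():
    for k,z in(("paddle",.074),("tray",.03)):
        for d in r.cut_out(p,k)[:2]:
            m=d["mask"].astype(np.uint8); c=max(cv2.findContours(m,0,2)[0],key=cv2.contourArea)
            b=cv2.boxPoints(cv2.minAreaRect(c)) if k=="paddle" else cv2.approxPolyDP(c,6,True)[:,0]
            print(n,k,round(d["conf"],2),m.sum(),d["pixel"]); 
            for q in b: print("   ",ray(p,(q[1],q[0]),z).round(3)[:2])
    cv2.imwrite(f"pics/{n}_big.png",cv2.resize(p["frame"][130:270,60:350] if n=="top" else p["frame"][110:310,130:380],None,fx=2.7,fy=2.7,interpolation=2)[:,:,::-1])
def tri(a,b):
    f=lambda X:np.r_[proj(ps["scene"],X)-a,proj(ps["top"],X)-b]
    s=least_squares(f,[.5,0,.05]); return s.x.round(4),s.fun.round(1)
def tips(n,k): return [d["pixel"] for d in r.tip_of(ps[n],k) if d["conf"]>.4]
for k,z in(("paddle",.06),("tray",0),("clay_beaker",0),("blue_beaker",0),("glaze_jar",0),("bowl",0),("wheel_top",.06),("tray_in",.005)):
    for n in ps: print(k,n,[ray(ps[n],q,z).round(3)[:2] for q in tips(n,k)])
E
python3 m.py
```

```text
scene paddle 0.67 540 [180.9, 274.1]
    [ 0.441 -0.086]
    [ 0.403 -0.03 ]
    [0.603 0.068]
    [0.634 0.011]
scene paddle 0.17 484 [225.6, 186.5]
    [ 0.383 -0.351]
    [ 0.419 -0.306]
    [ 0.527 -0.4  ]
    [ 0.492 -0.441]
scene tray 0.71 2248 [148.4, 301.8]
    [0.317 0.227]
    [0.632 0.203]
    [0.629 0.387]
    [0.315 0.417]
top paddle 0.82 794 [184.8, 201.0]
    [0.607 0.072]
    [0.632 0.027]
    [ 0.439 -0.077]
    [ 0.415 -0.033]
top tray 0.72 5784 [201.7, 104.2]
    [0.616 0.429]
    [0.313 0.417]
    [0.318 0.229]
    [0.619 0.236]
paddle scene [array([ 0.53 , -0.002])]
paddle top [array([0.537, 0.012])]
tray scene [array([0.458, 0.321])]
tray top [array([0.48 , 0.326])]
clay_beaker scene [array([ 0.572, -0.35 ])]
clay_beaker top [array([ 0.527, -0.582]), array([ 0.566, -0.347])]
blue_beaker scene [array([ 0.582, -0.221]), array([0.48 , 0.067])]
blue_beaker top [array([ 0.594, -0.213])]
glaze_jar scene [array([ 0.438, -0.354])]
glaze_jar top [array([ 0.442, -0.353])]
bowl scene [array([ 0.428, -0.211])]
bowl top [array([ 0.454, -0.209])]
wheel_top scene [array([ 0.542, -0.007])]
wheel_top top [array([0.541, 0.018])]
tray_in scene [array([0.478, 0.296])]
tray_in top [array([0.47, 0.33])]
```

View pics/top_big.png

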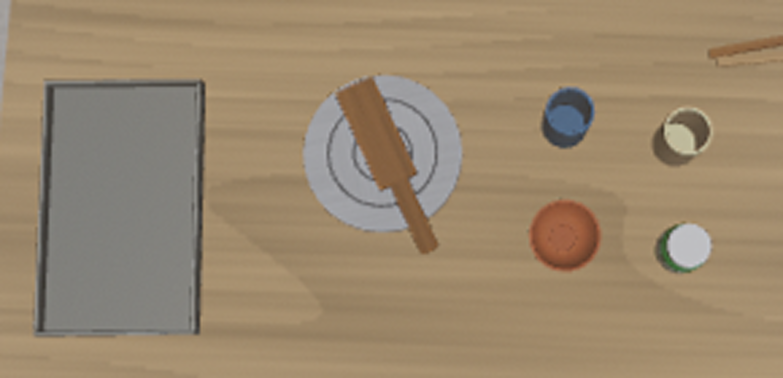

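View pics/scene_big.png

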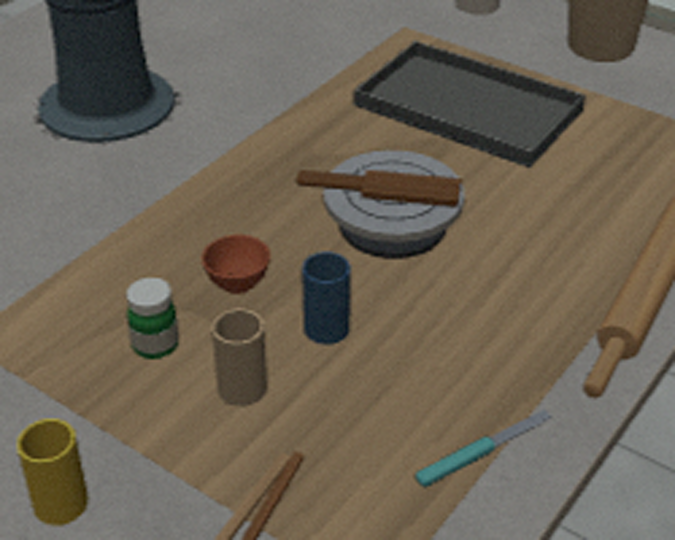

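The enlarged views show the blade corners at about (337,92), (372,77), (416,171) and (383,190), and the handle end at (430,250). The wheel is centred at (382,153) and the clay beaker rim at (688,131).

```bash
python3 - <<'E'
from h import *
p=grab("top"); s=grab("scene")
T=lambda x,y,z: ray(p,(130+(y+.5)/2.7-.5,60+(x+.5)/2.7-.5),z)[:2].round(4)
S=lambda x,y,z: ray(s,(110+(y+.5)/2.7-.5,130+(x+.5)/2.7-.5),z)[:2].round(4)
print("paddle"); P=[T(*q,.074) for q in((337,92),(372,77),(416,171),(383,190),(438,247),(423,254))]
print(*P); a=(P[0]+P[1])/2; b=(P[4]+P[5])/2; d=a-b; L=np.linalg.norm(d); d/=L
print("len",L,"yaw",np.degrees(np.arctan2(d[1],d[0])),"origin",b+d*.125, a-d*.095,"wid",np.linalg.norm(P[0]-P[1]))
SP=[S(*q,.074) for q in((461,180),(458,204),(297,177))]; print("scene paddle",*SP)
print("wheel",T(382,153,.06), T(303,153,.06),T(461,153,.06),T(382,74,.06),T(382,232,.06))
print("wheel s",S(393,196,.06))
print("tray",*[T(*q,.03) for q in((47,80),(204,80),(198,333),(36,334))])
print("tray s",*[S(*q,.03) for q in((417,46),(583,100),(530,153),(357,95))])
print("clay",T(688,131,.1),S(240,328,.1),"blue",T(570,111,.1),S(327,268,.1),"jar",T(689,245,.085),S(150,291,.085),"bowl",T(565,235,.048),S(237,252,.048))
for n,pp in(("top",p),("scene",s)):
  for k in("clay_beaker","blue_beaker"):
    for q in r.cut_out(pp,k)[:3]:
      v,u=np.where(q["mask"]); print(n,k,round(q["conf"],2),v.min(),v.max(),u.min(),u.max())
E
```

```text
paddle
[0.6065 0.0669] [0.6261 0.0262] [ 0.5146 -0.0306] [0.4909 0.0073] [ 0.4257 -0.0598] [ 0.417  -0.0425]
len 0.21806144202953448 yaw 26.617928727243868 origin [0.53310176 0.00485486] [0.53136866 0.00398631] wid 0.045173554210400556
scene paddle [0.6066 0.0657] [0.6312 0.0179] [ 0.4251 -0.0582]
wheel [0.5369 0.0116] [0.534  0.1054] [ 0.54   -0.0827] [0.6332 0.0157] [0.4425 0.0075]
wheel s [ 0.543  -0.0018]
tray [0.6185 0.4253] [0.6249 0.2353] [0.3182 0.2229] [0.3118 0.4132]
tray s [0.3207 0.4012] [0.6199 0.4111] [0.6234 0.2354] [0.3291 0.2171]
clay [ 0.5684 -0.3483] [ 0.5716 -0.35  ] blue [ 0.5877 -0.2093] [ 0.5884 -0.2105] jar [ 0.4359 -0.353 ] [ 0.4351 -0.3521] bowl [ 0.4464 -0.2102] [ 0.4406 -0.2037]
top clay_beaker 0.71 169 191 302 323
top clay_beaker 0.61 187 207 372 398
top blue_beaker 0.89 162 185 259 279
scene clay_beaker 0.92 223 260 208 229
scene clay_beaker 0.73 265 303 136 161
scene blue_beaker 0.78 203 236 241 259
scene blue_beaker 0.32 197 217 205 228
```

```bash
cat > go.py <<'E'
import sys
from h import *
def go(x,y,z,yaw_y=None):
    o=r.get_obs(); R=np.array(o["ee_rot"]); d=R.T@(np.array([x,y,z])-o["tool_pos"])/.05
    cur=np.degrees(np.arctan2(R[1,1],R[0,1])); t=0 if yaw_y is None else -np.radians((yaw_y-cur+180)%360-180)
    print("t",o["time"],"pos",o["tool_pos"].round(4),"yawy",cur.round(2),"tilt",np.degrees(np.arccos(-R[2,0])).round(2),"w",round(o["gripper_width"],4),"F",o["force"].round(2))
    print("shift",d.round(3),"turn",round(t,3))
if __name__=="__main__": go(*map(float,sys.argv[1:]))
E
python3 go.py 0.5325 0.0045 0.17 116.6
```

```text
t 2.3 pos [0.155  0.6313 0.2423] yawy 76.2 tilt 0.0 w 0.0854 F [ 0.39 -0.76 -0.02]
shift [  1.446 -10.373  10.321] turn -0.705
```

```bash
python3 -m handwheel '[[[0,0.1,-0.85,0.85,-0.06],[0,0.2,-1.7,1.7,-0.12],[0,0.3,-2.5,2.5,-0.2],[0,0.4,-3.4,3.4,-0.27],[0,0.5,-4.2,4.2,-0.33],[0,0.6,-5.1,5.05,-0.4],[0,0.7,-6,5.95,-0.46],[0,0.8,-6.8,6.75,-0.52],[0,0.9,-7.6,7.55,-0.58],[0,1,-8.4,8.35,-0.65]]]' 20 && python3 go.py 0.5325 0.0045 0.17 116.6
```

```text
time: 3.55
tool_pos: [0.4612, 0.122, 0.1926]
ee_rot: [[0.001, -0.4, 0.917], [0.0, 0.917, 0.4], [-1.0, -0.0, 0.001]]
force: [1.1, 0.6, -0.3]
gripper_width: 0.0854
t 3.55 pos [0.4612 0.122  0.1926] yawy 113.56 tilt 0.07 w 0.0854 F [ 1.06  0.64 -0.33]
shift [ 0.452 -2.725  0.368] turn -0.053
```

```bash
python3 -m handwheel '[[[0,0.1,-0.6,0.1,-0.02],[0,0.2,-1.3,0.2,-0.03],[0,0.3,-2,0.3,-0.05],[0,0.4,-2.5,0.36,-0.053],[0,0.452,-2.725,0.368,-0.053],[0,0.452,-2.725,0.368,-0.053],[0,0.452,-2.725,0.368,-0.053],[0,0.452,-2.725,0.368,-0.053],[0,0.452,-2.725,0.368,-0.053],[0,0.452,-2.725,0.368,-0.053]]]' && python3 go.py 0.5325 0.0045 0.075 116.6 && python3 -c "
from h import *
p=grab('top'); cv2.imwrite('pics/t1.png',cv2.resize(p['frame'][120:260,130:290],None,fx=4,fy=4)[:,:,::-1])
p=grab('scene'); cv2.imwrite('pics/s1.png',cv2.resize(p['frame'][110:240,200:350],None,fx=4,fy=4)[:,:,::-1])"
```

```text
time: 4.8
tool_pos: [0.5313, 0.0064, 0.1698]
ee_rot: [[0.0, -0.446, 0.895], [-0.0, 0.895, 0.446], [-1.0, -0.0, 0.0]]
force: [-0.0, 0.7, -0.6]
gripper_width: 0.0852
t 4.8 pos [0.5313 0.0064 0.1698] yawy 116.5 tilt 0.01 w 0.0852 F [-0.02  0.66 -0.62]
shift [ 1.896 -0.044  0.004] turn -0.002
```

View pics/s1.png

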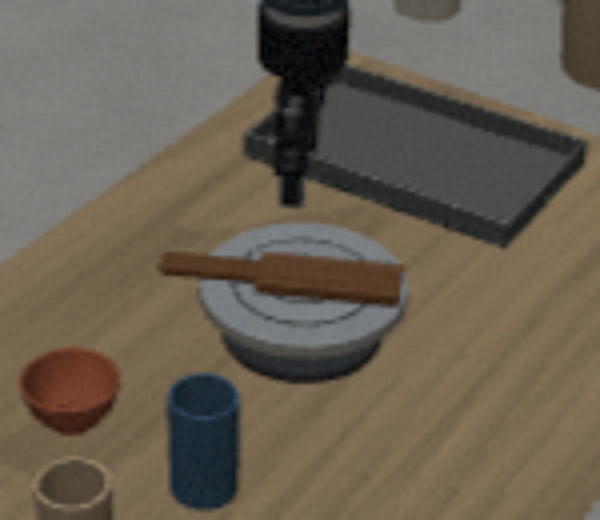

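View pics/t1.png

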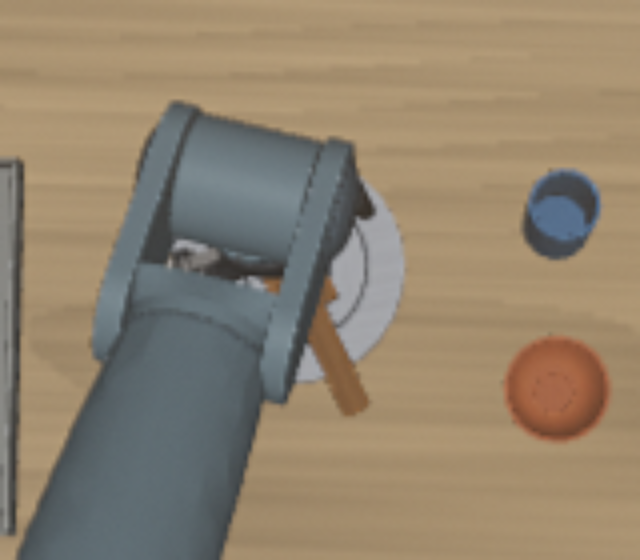

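The gripper is above the wheel, over the paddle, at about (292,195) in the enlarged scene view. Next I lower it slowly.

```bash
python3 -m handwheel '[[[0,0.4,0,0,0],[0,0.8,0,0,0],[0,1.2,0,0,0],[0,1.5,0,0,0],[0,1.7,0,0,0],[0,1.8,0,0,0],[0,1.85,0,0,0],[0,1.88,0,0,0],[0,1.9,0,0,0],[0,1.9,0,0,0]]]' && python3 go.py 0.5325 0.0045 0.075 116.6 && python3 -c "
from h import *
p=grab('scene'); cv2.imwrite('pics/s2.png',cv2.resize(p['frame'][110:240,200:350],None,fx=4,fy=4)[:,:,::-1])"
```

```text
time: 6.15
tool_pos: [0.5315, 0.0061, 0.0749]
ee_rot: [[0.0, -0.446, 0.895], [-0.0, 0.895, 0.446], [-1.0, -0.0, 0.0]]
force: [0.6, 0.5, -0.0]
gripper_width: 0.0855
t 6.15 pos [0.5315 0.0061 0.0749] yawy 116.48 tilt 0.02 w 0.0855 F [ 0.59  0.47 -0.04]
shift [-0.003 -0.038  0.004] turn -0.002
```

View pics/s2.png

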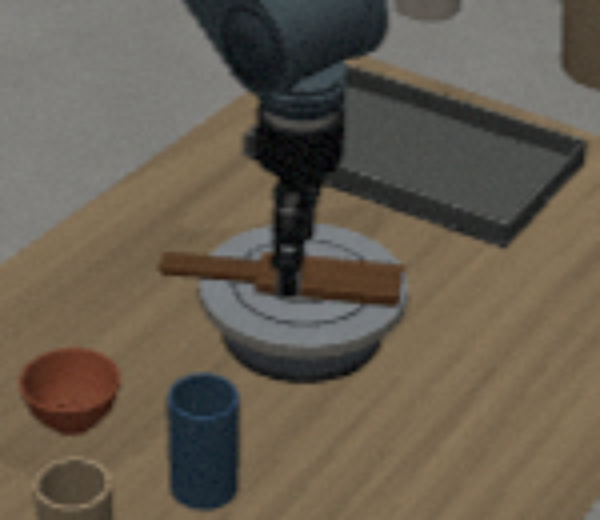

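```bash
python3 -m handwheel '[[[0.1,0,0,0,0],[0.2,0,0,0,0],[0.3,0,0,0,0],[0.36,0,0,0,0],[0.4,0,0,0,0],[0.45,0,0,0,0],[0.5,0,0,0,0],[0.5,0,0,0,0],[0.5,0,0,0,0],[0.5,0,0,0,0]]]' 40
```

```text
time: 7.45
tool_pos: [0.5318, 0.006, 0.0751]
ee_rot: [[0.001, -0.446, 0.895], [-0.0, 0.895, 0.446], [-1.0, -0.001, 0.001]]
force: [-0.4, -0.7, 5.9]
gripper_width: 0.0488
```

```bash
python3 -m handwheel '[[[1,0,0,0,0],[1,0,0,0,0],[1,-0.02,0,0,0],[1,-0.05,0,0,0],[1,-0.1,0,0,0],[1,-0.2,0,0,0],[1,-0.4,0,0,0],[1,-0.6,0,0,0],[1,-0.8,0,0,0],[1,-0.8,0,0,0]]]' 60 && python3 -c "
from h import *
p=grab('scene'); cv2.imwrite('pics/s3.png',cv2.resize(p['frame'][110:240,200:350],None,fx=4,fy=4)[:,:,::-1])"; python3 go.py 0.468 0.324 0.125 92.2
```

```text
time: 8.7
tool_pos: [0.5322, 0.006, 0.1161]
ee_rot: [[0.003, -0.446, 0.895], [-0.001, 0.895, 0.446], [-1.0, -0.002, 0.002]]
force: [0.1, -0.5, -1.2]
gripper_width: 0.048
t 8.75 pos [0.5317 0.0061 0.1153] yawy 116.48 tilt 0.07 w 0.0479 F [-0.4  -0.69 -1.33]
shift [-0.196  6.26   1.695] turn 0.424
```

View pics/s3.png

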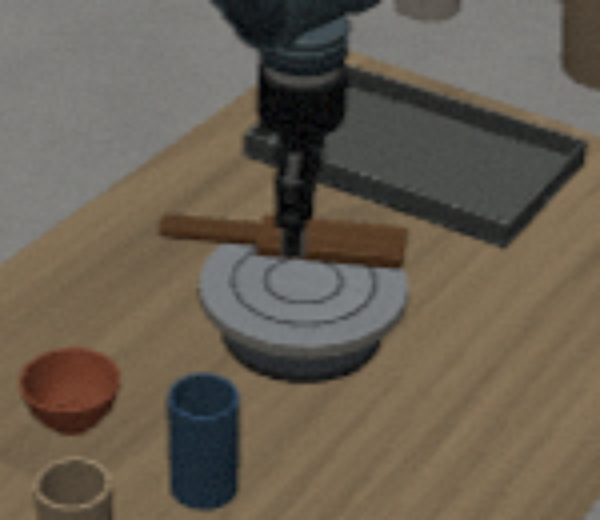

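The paddle is held level, clear of the wheel, at about (290,240) in the enlarged view. Next I carry it to the tray.

```bash
python3 -m handwheel '[[[1,-0.1,0.5,0.15,0.03],[1,-0.15,1.2,0.35,0.08],[1,-0.2,2,0.55,0.13],[1,-0.2,2.8,0.75,0.19],[1,-0.2,3.6,1,0.24],[1,-0.2,4.4,1.2,0.3],[1,-0.2,5.2,1.4,0.35],[1,-0.2,5.8,1.57,0.4],[1,-0.2,6.15,1.67,0.424],[1,-0.2,6.26,1.695,0.424]]]' && python3 -c "
from h import *
p=grab('scene'); cv2.imwrite('pics/s4.png',cv2.resize(p['frame'][70:200,230:380],None,fx=4,fy=4)[:,:,::-1])"; python3 go.py 0.468 0.324 0.022 92.2
```

```text
time: 10.0
tool_pos: [0.467, 0.3248, 0.1241]
ee_rot: [[-0.001, -0.04, 0.999], [-0.0, 0.999, 0.04], [-1.0, -0.0, -0.001]]
force: [-0.7, -0.3, -1.9]
gripper_width: 0.0481
t 10.05 pos [0.4671 0.3247 0.1242] yawy 92.27 tilt 0.05 w 0.0482 F [-0.33 -0.67 -2.09]
shift [ 2.044 -0.014  0.019] turn 0.001
```

View pics/s4.png

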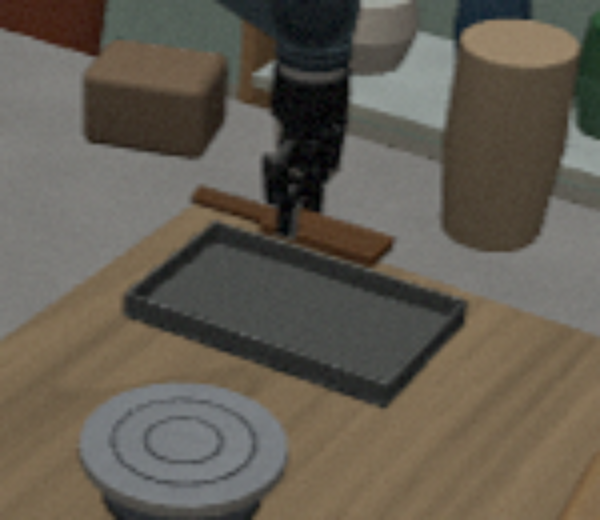

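```bash
python3 -m handwheel '[[[1,0.3,0,0,0],[1,0.7,0,0,0],[1,1.1,0,0,0],[1,1.4,0,0,0],[1,1.65,0,0,0],[1,1.8,0,0,0],[1,1.9,0,0,0],[1,1.97,0,0,0],[1,2.03,0,0,0],[1,2.05,0,0,0]]]'
```

```text
time: 11.3
tool_pos: [0.4678, 0.3241, 0.0223]
ee_rot: [[0.0, -0.038, 0.999], [0.0, 0.999, 0.038], [-1.0, 0.0, 0.0]]
force: [0.0, 0.0, -0.9]
gripper_width: 0.0477
```

Almost touching the tray floor. Now a little lower, release, then rise.

```bash
python3 -m handwheel '[[[1,0.02,0,0,0],[1,0.04,0,0,0],[1,0.04,0,0,0],[0.4,0.04,0,0,0],[0.3,0.03,0,0,0],[0.2,0,0,0,0],[0.1,0,0,0,0],[0,0,0,0,0],[0,-0.05,0,0,0],[0,-0.2,0,0,0]]]' && python3 -m handwheel '[[[0,-0.3,0,0,0],[0,-0.7,0,0,0],[0,-1.2,0,0,0],[0,-1.8,0,0,0],[0,-2.5,0,0,0],[0,-3.2,0,0,0],[0,-4,0,0,0],[0,-4,0,0,0],[0,-4,0,0,0],[0,-4,0,0,0]]]' && python3 -c "
from h import *
p=grab('scene'); cv2.imwrite('pics/s5.png',cv2.resize(p['frame'][70:200,230:380],None,fx=4,fy=4)[:,:,::-1])"; python3 go.py 0.571 -0.348 0.225 135
```

```text
time: 12.55
tool_pos: [0.4673, 0.324, 0.0322]
ee_rot: [[-0.001, -0.038, 0.999], [-0.0, 0.999, 0.038], [-1.0, -0.0, -0.001]]
force: [-0.3, 1.0, -0.1]
gripper_width: 0.0856
time: 13.8
tool_pos: [0.4669, 0.3237, 0.2308]
ee_rot: [[-0.002, -0.038, 0.999], [-0.001, 0.999, 0.038], [-1.0, -0.001, -0.002]]
force: [-0.4, 0.1, 0.8]
gripper_width: 0.0852
t 13.85 pos [0.4669 0.3237 0.2308] yawy 92.19 tilt 0.16 w 0.0857 F [0.24 0.27 0.65]
shift [  0.125 -13.504   1.567] turn -0.747
```

View pics/s5.png

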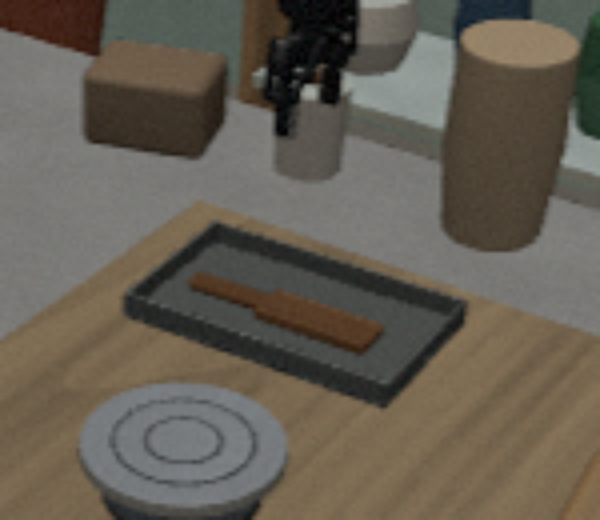

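The paddle lies flat in the tray, centred at about (290,315) in the enlarged view, and is released. Next I go to the clay beaker with the jaw axis at -45°, away from its neighbours.

```bash
python3 -m handwheel '[[[0,0,-0.4,0,0.1],[0,0,-1.2,0.1,0.25],[0,0,-2.2,0.2,0.4],[0,0,-3.2,0.3,0.55],[0,0,-4.2,0.4,0.7],[0,0,-5.2,0.5,0.85],[0,0,-6.2,0.6,1],[0,0,-7.2,0.7,1.15],[0,0,-8,0.85,1.3],[0,0,-8.6,1,1.45]]]' && python3 -c "
from h import *
p=grab('top','t6.png');cv2.imwrite('pics/t6b.png',cv2.resize(p['frame'][130:270,60:350],None,fx=2.7,fy=2.7,interpolation=2)[:,:,::-1])
o=[(d['pixel'],d['conf']) for d in r.tip_of(p,'paddle')]; print(o, [ray(p,q[0],.005) for q in o])"; python3 go.py 0.570 -0.349 0.225 -45
```

```text
time: 15.1
tool_pos: [0.5337, -0.1053, 0.2312]
ee_rot: [[-0.002, 0.988, 0.152], [0.001, 0.152, -0.988], [-1.0, -0.002, -0.001]]
force: [0.4, 1.1, 0.1]
gripper_width: 0.0856
[([206.7, 107.9], 0.69)] [array([0.4673597 , 0.32079949, 0.005     ])]
t 15.2 pos [ 0.5341 -0.1061  0.2313] yawy 8.86 tilt 0.08 w 0.0853 F [0.62 0.57 0.3 ]
shift [ 0.123 -0.039  4.912] turn 0.94
```

View pics/t6b.png

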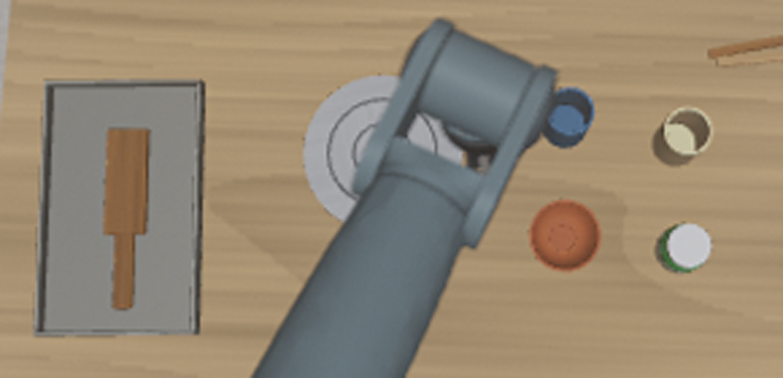

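The top view shows the paddle well inside the tray, around (125,220). The beakers, the bowl and the jar have not moved.

```bash
python3 -m handwheel '[[[0,0,0,0.7,0.13],[0,0,0,1.5,0.27],[0,0,0,2.3,0.41],[0,0,0,3.1,0.55],[0,0,-0.02,3.8,0.7],[0,0,-0.04,4.4,0.83],[0,0,-0.04,4.8,0.93],[0,0,-0.04,4.91,0.94],[0,0,-0.04,4.91,0.94],[0,0,-0.04,4.91,0.94]]]' && python3 go.py 0.570 -0.349 0.062 -45;  python3 -c "
from h import *
p=grab('scene'); cv2.imwrite('pics/s7.png',cv2.resize(p['frame'][150:280,150:300],None,fx=4,fy=4)[:,:,::-1])"
```

```text
time: 16.45
tool_pos: [0.571, -0.3453, 0.232]
ee_rot: [[-0.0, 0.712, -0.703], [0.001, -0.703, -0.712], [-1.0, -0.001, -0.0]]
force: [0.2, -0.8, 0.2]
gripper_width: 0.0853
t 16.45 pos [ 0.571  -0.3453  0.232 ] yawy -44.63 tilt 0.04 w 0.0853 F [ 0.16 -0.75  0.23]
shift [3.401 0.04  0.068] turn 0.006
```

View pics/s7.png

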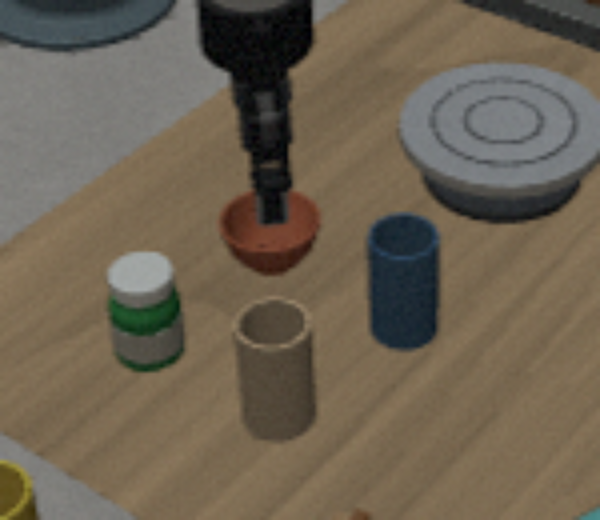

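The open fingers are lined up over the clay beaker at (275,320), with one finger in front of the other from this viewpoint. Next I descend to just above the rim.

```bash
python3 -m handwheel '[[[0,0.4,0.02,0.03,0],[0,0.8,0.03,0.05,0],[0,1.2,0.03,0.06,0],[0,1.5,0.03,0.06,0],[0,1.7,0.03,0.06,0],[0,1.85,0.03,0.06,0],[0,1.9,0.03,0.06,0],[0,1.9,0.03,0.06,0],[0,1.9,0.03,0.06,0],[0,1.9,0.03,0.06,0]]]' && python3 go.py 0.570 -0.349 0.062 -45;  python3 -c "
from h import *
p=grab('scene'); cv2.imwrite('pics/s8.png',cv2.resize(p['frame'][150:280,150:300],None,fx=4,fy=4)[:,:,::-1])
p=grab('top'); cv2.imwrite('pics/t8.png',cv2.resize(p['frame'][130:260,230:380],None,fx=4,fy=4)[:,:,::-1])"
```

```text
time: 17.75
tool_pos: [0.5701, -0.3498, 0.1377]
ee_rot: [[0.001, 0.71, -0.704], [-0.001, -0.704, -0.71], [-1.0, 0.001, -0.0]]
force: [0.5, -0.2, -1.1]
gripper_width: 0.085
t 17.75 pos [ 0.5701 -0.3498  0.1377] yawy -44.75 tilt 0.05 w 0.085 F [ 0.52 -0.18 -1.06]
shift [ 1.514 -0.014 -0.009] turn 0.004
```

View pics/s8.png

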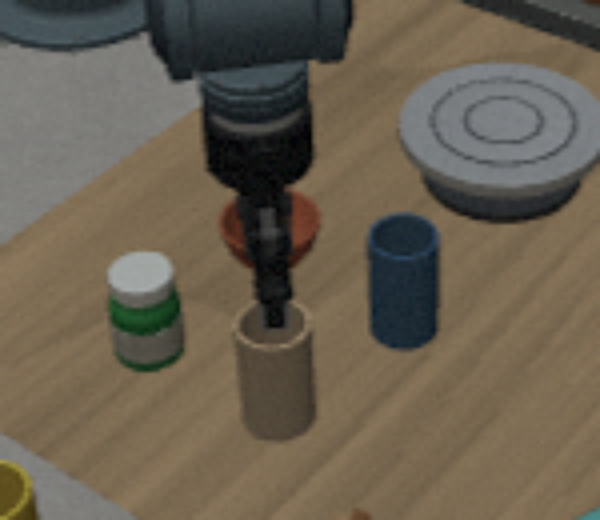

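View pics/t8.png

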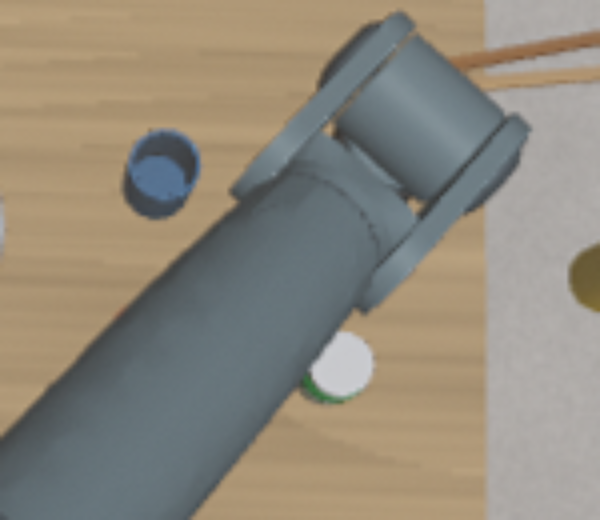

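The near fingertip is above the rim at (275,318), in line with the beaker's axis. I keep lowering.

```bash
python3 -m handwheel '[[[0,0.2,0,0,0],[0,0.4,0,0,0],[0,0.5,0,0,0],[0,0.6,0,0,0],[0,0.7,0,0,0],[0,0.8,0,0,0],[0,0.9,0,0,0],[0,1,0,0,0],[0,1,0,0,0],[0,1,0,0,0]]]' && python3 go.py 0.570 -0.349 0.062 -45;  python3 -c "
from h import *
p=grab('scene'); cv2.imwrite('pics/s9.png',cv2.resize(p['frame'][150:280,150:300],None,fx=4,fy=4)[:,:,::-1])"
```

```text
time: 19.1
tool_pos: [0.57, -0.3497, 0.0873]
ee_rot: [[0.0, 0.71, -0.704], [-0.0, -0.704, -0.71], [-1.0, 0.0, -0.0]]
force: [-0.1, 0.7, 0.3]
gripper_width: 0.0852
t 19.1 pos [ 0.57   -0.3497  0.0873] yawy -44.75 tilt 0.02 w 0.0852 F [-0.12  0.71  0.3 ]
shift [ 0.507 -0.01  -0.009] turn 0.004
```

View pics/s9.png

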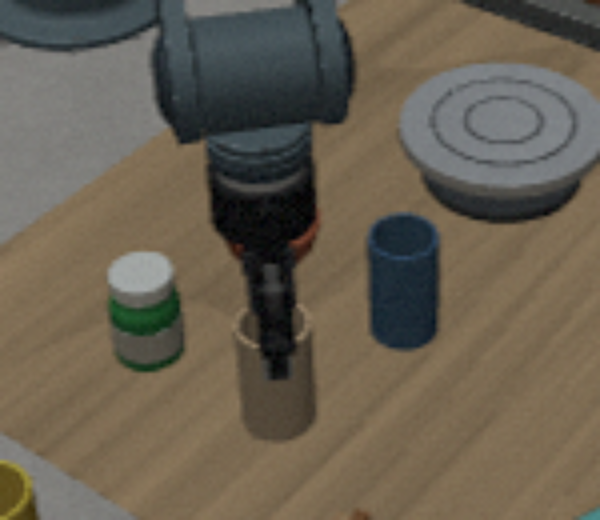

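The near finger is outside the front wall at (278,360) and nothing is touching. I go down the last stretch and close.

```bash
python3 -m handwheel '[[[0,0.2,0,0,0],[0,0.4,0,0,0],[0,0.5,0,0,0],[0.05,0.5,0,0,0],[0.1,0.5,0,0,0],[0.15,0.5,0,0,0],[0.2,0.5,0,0,0],[0.25,0.5,0,0,0],[0.3,0.5,0,0,0],[0.35,0.5,0,0,0]]]' 30 && python3 -m handwheel '[[[0.6,0,0,0,0],[0.6,0,0,0,0],[0.6,0,0,0,0],[0.6,0,0,0,0],[0.6,-0.05,0,0,0],[0.6,-0.1,0,0,0],[0.6,-0.2,0,0,0],[0.6,-0.4,0,0,0],[0.6,-0.6,0,0,0],[0.6,-0.8,0,0,0]]]' 35; python3 -c "
from h import *
p=grab('scene'); cv2.imwrite('pics/s10.png',cv2.resize(p['frame'][150:280,150:300],None,fx=4,fy=4)[:,:,::-1])"; python3 go.py 0.537 0.0113 0.18
```

```text
time: 20.4
tool_pos: [0.5699, -0.3495, 0.0624]
ee_rot: [[-0.0, 0.71, -0.704], [0.0, -0.704, -0.71], [-1.0, -0.0, -0.0]]
force: [-1.6, 1.4, 2.0]
gripper_width: 0.0585
time: 21.65
tool_pos: [0.5701, -0.3498, 0.1033]
ee_rot: [[0.001, 0.71, -0.704], [-0.001, -0.704, -0.71], [-1.0, 0.001, -0.0]]
force: [0.7, 0.4, -1.5]
gripper_width: 0.0579
t 21.7 pos [ 0.5709 -0.3504  0.105 ] yawy -44.74 tilt 0.2 w 0.0584 F [ 0.69 -0.37 -0.81]
shift [-1.518 -5.568 -4.661] turn 0
```

View pics/s10.png

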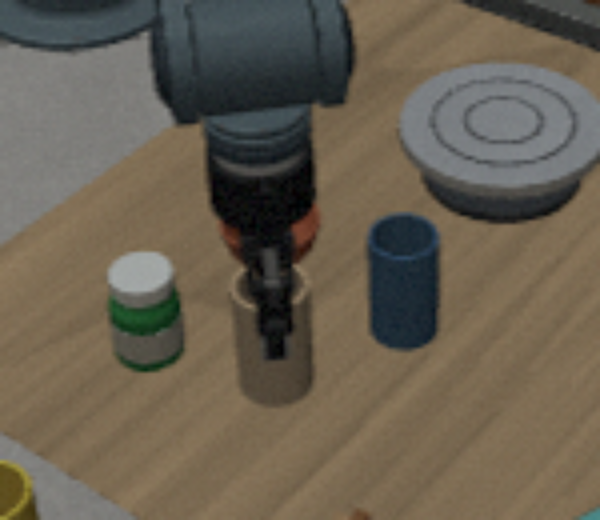

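The beaker is held and lifted, with its body around (275,345) in the enlarged view. I raise it straight up and then across above its neighbours.

```bash
python3 -m handwheel '[[[0.6,-0.4,0,0,0],[0.6,-0.8,0,0,0],[0.6,-1.2,0,0,0],[0.6,-1.6,0,0,0],[0.6,-1.9,0,0,0],[0.6,-2,-0.3,-0.25,0],[0.6,-2,-0.8,-0.65,0],[0.6,-2,-1.3,-1.1,0],[0.6,-2,-1.8,-1.5,0],[0.6,-2,-2.3,-1.9,0]]]' && python3 -m handwheel '[[[0.6,0,-0.5,-0.4,0],[0.6,0,-1,-0.85,0],[0.6,0,-1.5,-1.3,0],[0.6,0,-2,-1.7,0],[0.6,0,-2.5,-2.1,0],[0.6,0,-2.8,-2.4,0],[0.6,0,-3,-2.6,0],[0.6,0,-3.1,-2.65,0],[0.6,0,-3.1,-2.65,0],[0.6,0,-3.1,-2.65,0]]]'; python3 go.py 0.537 0.0113 0.1235; python3 -c "
from h import *
p=grab('scene'); cv2.imwrite('pics/s11.png',cv2.resize(p['frame'][110:240,200:350],None,fx=4,fy=4)[:,:,::-1])"
```

```text
time: 22.95
tool_pos: [0.5541, -0.1986, 0.2013]
ee_rot: [[-0.002, 0.711, -0.704], [0.001, -0.704, -0.711], [-1.0, -0.002, 0.0]]
force: [0.1, -0.3, -1.7]
gripper_width: 0.0583
time: 24.2
tool_pos: [0.5383, 0.0015, 0.2022]
ee_rot: [[-0.0, 0.71, -0.705], [-0.0, -0.705, -0.71], [-1.0, 0.0, 0.0]]
force: [-0.4, 0.3, -1.9]
gripper_width: 0.0579
t 24.2 pos [0.5383 0.0015 0.2022] yawy -44.79 tilt 0.01 w 0.0579 F [-0.44  0.29 -1.87]
shift [ 1.573 -0.157 -0.121] turn 0
```

View pics/s11.png

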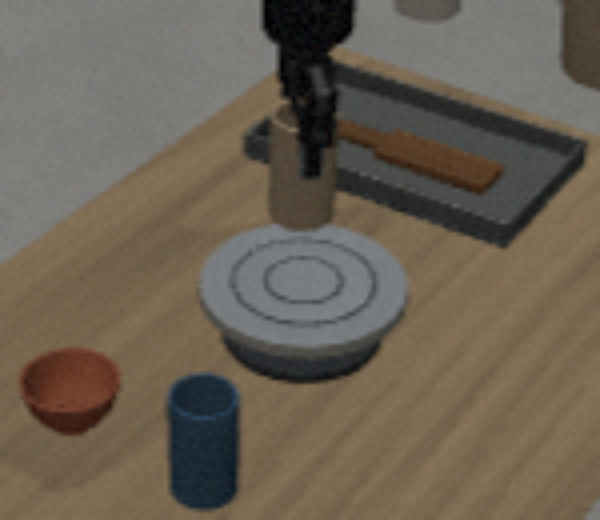

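The held beaker hangs upright above the wheel at about (302,165), and the ring centre shows at (305,280). I lower it to a few millimetres above the wheel and check the centring.

```bash
python3 -m handwheel '[[[0.6,0.2,-0.05,-0.05,0],[0.6,0.5,-0.1,-0.1,0],[0.6,0.8,-0.15,-0.12,0],[0.6,1,-0.16,-0.12,0],[0.6,1.2,-0.16,-0.12,0],[0.6,1.35,-0.16,-0.12,0],[0.6,1.45,-0.16,-0.12,0],[0.6,1.5,-0.16,-0.12,0],[0.6,1.5,-0.16,-0.12,0],[0.6,1.5,-0.16,-0.12,0]]]'; python3 go.py 0.537 0.0113 0.1225; python3 -c "
from h import *
p=grab('scene'); cv2.imwrite('pics/s12.png',cv2.resize(p['frame'][110:240,200:350],None,fx=4,fy=4)[:,:,::-1])
print('ring centre',ray(p,(110+280/4,200+305/4),.06))
for k in('clay_beaker','wheel_top'):
  print(k,[(d['pixel'],round(d['conf'],2),ray(p,d['pixel'],.06).round(3)) for d in r.tip_of(p,k)])"
```

```text
time: 25.5
tool_pos: [0.5371, 0.0119, 0.1276]
ee_rot: [[0.001, 0.71, -0.704], [-0.0, -0.704, -0.71], [-1.0, 0.001, -0.0]]
force: [-0.5, 0.4, -1.6]
gripper_width: 0.0581
t 25.5 pos [0.5371 0.0119 0.1276] yawy -44.75 tilt 0.04 w 0.0581 F [-0.51  0.39 -1.63]
shift [0.101 0.007 0.01 ] turn 0
ring centre [0.53821588 0.01184225 0.06      ]
clay_beaker [([296.1, 153.9], 0.81, array([ 0.565, -0.614,  0.06 ]))]
wheel_top [([180.0, 275.2], 0.73, array([0.535, 0.01 , 0.06 ]))]
```

View pics/s12.png

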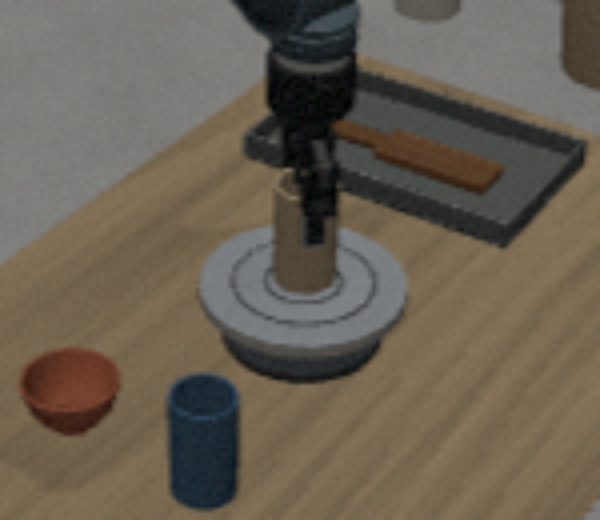

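The beaker's base sits inside the small ring, around (305,280), about 5 mm above the wheel. I lower it slowly and watch the force.

```bash
python3 -m handwheel '[[[0.6,0.02,0,0,0],[0.6,0.03,0,0,0],[0.6,0.05,0,0,0],[0.6,0.06,0,0,0],[0.6,0.08,0,0,0],[0.6,0.09,0,0,0],[0.6,0.1,0,0,0],[0.6,0.1,0,0,0],[0.6,0.1,0,0,0],[0.6,0.1,0,0,0]]]'
```

```text
time: 26.9
tool_pos: [0.5369, 0.012, 0.1225]
ee_rot: [[0.0, 0.71, -0.704], [0.0, -0.704, -0.71], [-1.0, 0.0, -0.0]]
force: [-1.4, 0.8, 2.0]
gripper_width: 0.0581
```

The force has changed sign, so it has touched down. I release gently.

```bash
python3 -m handwheel '[[[0.34,0,0,0,0],[0.3,0,0,0,0],[0.26,0,0,0,0],[0.22,0,0,0,0],[0.18,0,0,0,0],[0.14,0,0,0,0],[0.08,0,0,0,0],[0,0,0,0,0],[0,0,0,0,0],[0,0,0,0,0]]]' 20;  python3 -c "
from h import *
p=grab('scene'); cv2.imwrite('pics/s13.png',cv2.resize(p['frame'][110:240,200:350],None,fx=4,fy=4)[:,:,::-1])"
```

```text
time: 28.15
tool_pos: [0.5369, 0.0119, 0.1222]
ee_rot: [[0.0, 0.71, -0.704], [-0.0, -0.704, -0.71], [-1.0, 0.0, -0.0]]
force: [0.9, -0.6, -0.5]
gripper_width: 0.0856
```

View pics/s13.png

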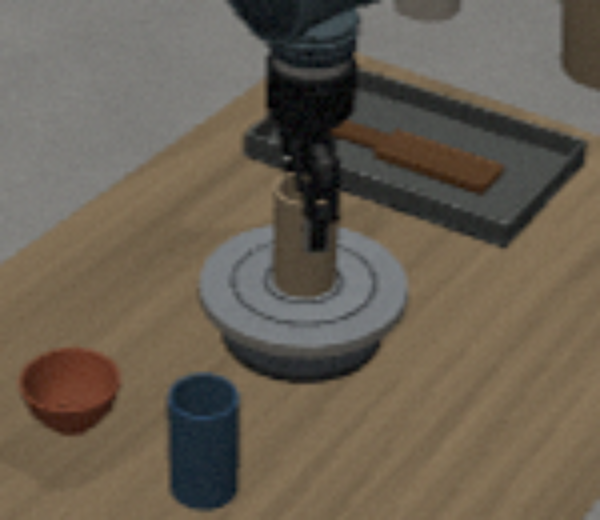

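The beaker is standing free inside the small ring at (305,280) and the fingers are open. I rise straight up and check.

```bash
python3 -m handwheel '[[[0,-0.1,0,0,0],[0,-0.3,0,0,0],[0,-0.6,0,0,0],[0,-1,0,0,0],[0,-1.5,0,0,0],[0,-2,0,0,0],[0,-2.6,0,0,0],[0,-3,0,0,0],[0,-3,0,0,0],[0,-3,0,0,0]]]' && python3 -m handwheel '[[[0,0,-0.4,-0.4,0],[0,0,-0.9,-0.9,0],[0,0,-1.4,-1.4,0],[0,0,-1.9,-1.9,0],[0,0,-2.4,-2.4,0],[0,0,-2.8,-2.8,0],[0,0,-3,-3,0],[0,0,-3,-3,0],[0,0,-3,-3,0],[0,0,-3,-3,0]]]'; python3 -c "
from h import *
p=grab('scene'); cv2.imwrite('pics/s14.png',cv2.resize(p['frame'][110:260,150:350],None,fx=3.8,fy=3.8)[:,:,::-1])
p=grab('top'); cv2.imwrite('pics/t14.png',cv2.resize(p['frame'][130:270,60:350],None,fx=2.7,fy=2.7,interpolation=2)[:,:,::-1])
print([(d['pixel'],ray(p,d['pixel'],.06)) for d in r.tip_of(p,'clay_beaker')])"
```

```text
time: 29.45
tool_pos: [0.5363, 0.012, 0.2711]
ee_rot: [[-0.002, 0.71, -0.704], [0.0, -0.704, -0.71], [-1.0, -0.002, 0.001]]
force: [-0.2, 0.4, -0.5]
gripper_width: 0.0851
time: 30.7
tool_pos: [0.5361, 0.2232, 0.2721]
ee_rot: [[-0.0, 0.709, -0.705], [-0.0, -0.705, -0.709], [-1.0, 0.0, 0.0]]
force: [-0.3, -0.3, -0.1]
gripper_width: 0.0858
[([186.4, 202.8], array([0.53695874, 0.00630692, 0.06      ])), ([195.9, 380.3], array([ 0.52407453, -0.57055253,  0.06      ]))]
```

View pics/s14.png

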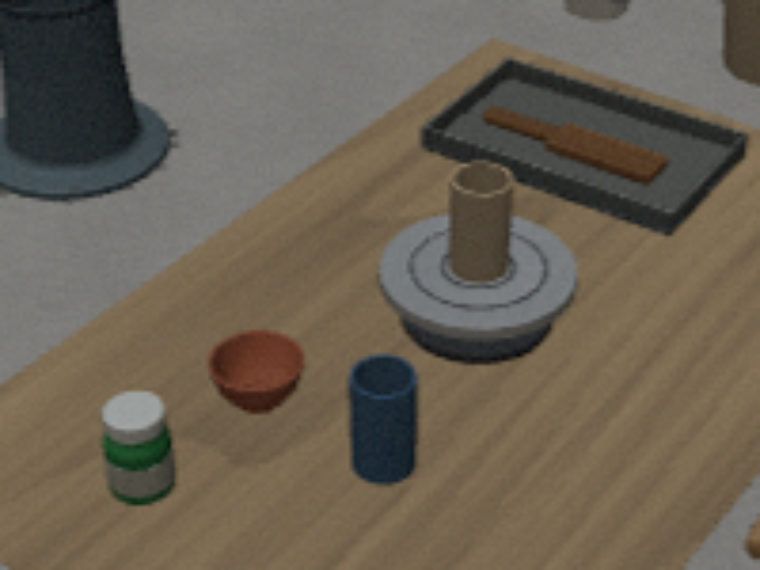

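View pics/t14.png

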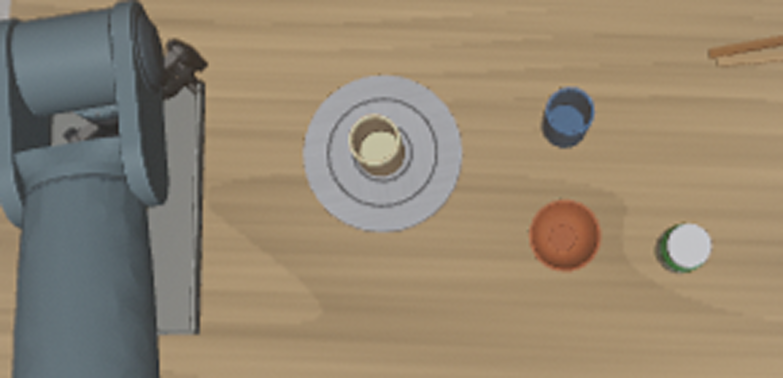

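The beaker stands upright inside the small ring at (480,268), the paddle lies flat in the tray at (575,143), and the bystanders are where they were. I hand in.

```bash
python3 -c "
from h import *
print(r.hand_in())"
```

```text
the job is handed in; nothing more can be done
None
```

I laid the paddle flat in the tool tray, then set the clay beaker down upright in the middle of the turntable. The job was handed in at about 31 s of the 64 s allowed; no verdict is reported.

- **Paddle:** it was gripped across the blade at its balance point. After release, the pictures showed it flat, with its origin about 3 mm from the tray's centre.
- **Clay beaker:** I lowered it until the wrist force changed sign at touchdown, then opened the fingers slowly. The last pictures show it standing free and upright inside the small ring. The network put it about 5 mm from the wheel's centre, and the TCP at release was within 1 mm; both are well inside the 20 mm limit.
- **Bystanders:** in the last pictures the blue beaker, glaze jar and bowl were where they started.
- **Robot:** at hand-in the open gripper was about 0.27 m up, clear of everything.
- **Checks that disagreed:** while the beaker was still held above the wheel, the network reported only the yellow lookalike in the scene view. I went by the picture and the tool position there instead. In the last top view the arm hid most of the tray, so the final paddle check rests on the scene view.

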